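Take the bearing cap off a wheel of unknown thread hand

TASK

Pull the sprung lock pin of the capped wheel in the blue fixture out to its stop, where it stays, so that the steel bearing cap is free to turn. Find out which way the cap unscrews - left-side wheels have left-hand threads and right-side wheels right-hand ones, and nothing on the outside tells which this is - unscrew it and lift it off. Finish while holding the cap still in the gripper, level and at least 8 cm above its seat, with the pin still out and the other things on the bench left where they are.

Things in the scene. Friction and masses are not known exactly. Their poses are not given: they have to be found in the camera images.
- fixture: Blue fixture fixed to the bench: plate 180 x 360 x 20 mm with two aluminium wheels (140 mm diameter, 100 mm tall, axes vertical, upper faces at z = 120 mm). Origin: on the bench, on the axis of the wheel with the steel cap; z up; +y to the second wheel, 170 mm away (22 mm tall black cover, nothing to do there); the lock pin pulls out along -y. Jaws, 28 mm tall, round the lower flanges
- neck_top (a point): On the axis, 14 mm above the wheel's face: top of the threaded neck under the cap. Its hand differs from start to start: right-hand loosens counter-clockwise seen from above, left-hand clockwise. Three-start quick thread: the cap turns level, without rising; it lifts off straight up once turned 60 to 85 degrees from its start (stop at about 90); the wrong way it comes up hard within 6 degrees
- pin_knob (a point): Centre of the lock pin's red pull knob: a cylinder 24 mm in diameter, 18 mm long, axis level along the fixture's y, 128 mm above the bench, 89 mm from the wheel's axis when in. It juts out beyond the wheel's rim (70 mm radius), free below and beside, so it can be pinched from above. The pin's body (18 mm wide, 16 mm tall) sits on the wheel's face behind it
- lock_pin (a joint): Travel of the sprung lock pin, m. 0 = in: its 8 mm nose sits in a notch of the cap's skirt and the cap cannot turn more than about 2 degrees. 0.014 = out at its stop, along the fixture's -y. The spring pulls it back with 4 to 7 N up to 0.0115; beyond that it snaps to the stop and rests there by itself (about 3 N hold it)
- cap: Loose dark steel bearing cap, about 0.22 kg, on the wheel's neck: notched skirt 69 mm in diameter, 20 mm tall, below a bright hexagon, 38 mm across flats, 22 mm tall. Origin: on its axis, level with its lower rim (seated: 120 mm above the bench); z up along its axis; x square to one pair of flats, the other pairs at 60 and 120 degrees to it
- cap_grip (a point): Centre of the cap's hexagon, on its axis, 31 mm above the cap's lower rim; the hexagon reaches from 20 to 42 mm above that rim
- torque_wrench: Torque wrench lying on the bench, 365 mm long, 29 mm thick; bystander. Origin: underside, mid-length; x along it to the head
- cordless_driver: Red and black cordless driver standing on its battery, 210 mm tall, 215 mm long; bystander. Origin: underside of the battery
- stock_wheel0: Bare wheel centre, 140 mm diameter, 100 mm tall, standing on the bench; bystander. Origin: centre of its underside
- stock_wheel1: Another bare wheel centre, the same; bystander
- stock_wheel2: Another bare wheel centre, the same; bystander
- oil_can: Yellow oil can, 72 mm diameter, 165 mm tall with its spout; bystander. Origin: centre of its underside
- loose_bearing: Loose ball bearing, 47 mm diameter, 14 mm tall, lying flat; bystander. Origin: centre of its underside
Mind the look-alikes: they are no part of the job. What is meant by the cap is not green or turquoise, and is the smaller of those in its own colour.

How it is judged (in metres and radians):
On the way, in this order (a step that is already met when the one before it is completed fails the run):
1. the lock pin is pulled out to its stop while the cap is still on (value of joint lock_pin above 0.0125 m and z of cap in the frame of fixture below 0.13 m), for 0.2 s.
2. the cap is turned loose in its thread (more than 45 degrees) while still on its neck (angle between the x axis of cap and the x axis of fixture, either way round above 0.8 rad and z of cap in the frame of fixture below 0.136 m and horizontal distance between cap and fixture below 0.006 m), for 0.05 s.
At the end, for the whole second after the job is handed in: The gripper holds the cap still (under 20 mm/s), level within 0.2 rad, its lower rim at least 75 mm above the wheel's face and touching nothing of the fixture; the lock pin is still out (over 12.5 of 14 mm) (z of cap in the frame of fixture above 0.195 m and angle between cap's own z axis and vertical below 0.2 rad and linear speed of cap below 0.02 m/s and contact force between cap and the fingers above 1 N and contact force between cap and fixture below 0.2 N and value of joint lock_pin above 0.0125 m); the arm keeps its last pose, push and grip.
It fails at once if a bystander on the bench is moved by more than 20 mm (distance of any of torque_wrench, cordless_driver, stock_wheel0, stock_wheel1, stock_wheel2, oil_can, loose_bearing from where it was at the start of the episode above 0.02 m).
It fails at once if the cap is dropped or tipped over (angle between cap's own z axis and vertical above 0.6 rad).
It also fails if it takes over 61 s, if anything falls off the work surface, if the arm or the gripper's body presses on something with over 40 N, if the wrist force passes 120 N, or if a joint passes its speed limit or range.

ROBOT

A 7-joint arm with a two-finger parallel gripper is mounted at the origin on the work surface. World frame = base frame: x ahead of the robot, y to its left, z up, the work surface at z = 0. Lengths are in mm, angles in rad, forces in N, time in s.
With the tool pointing down it reaches from about 400 to 875 mm from the base axis. Payload 4.4 kg.
Tool frame: the origin (TCP) lies midway between the tips of the shut fingers; the grasp point (between the pads) lies 19 mm behind it; z points along the fingers, y is the line along which they close (so a half turn about z gives the same grasp; the last joint's range is limited). The gripper opens to 85 mm and grips with 20 to 120 N. Pads are 22 mm wide; open, the fingers measure 114 mm over their backs; the gripper's body (76 mm by 85 mm) begins 54 mm behind the grasp point. The pads swing forward as they close: fully open they stand 13 mm farther back than shut.
Start: joints at [-1.401, 0.628, 0.038, 1.517, -0.027, 0.996, -0.02], TCP at [151.828, 632.033, 231.313] pointing down, gripper open.
Joint ranges: [-3.06, 3.06], [-0.37, 2.12], [-1.25, 1.32], [0.18, 2.47], [-1.1, 4.24], [0.23, 1.98], [-2.94, 2.94]. Speed limits (rad/s): [2.57, 2.57, 3.14, 3.14, 3.14, 3.14, 3.14].

INTERFACE

Orientations are given as [roll, pitch, yaw] about the fixed x, y, z axes, in that order (R = Rz(yaw) Ry(pitch) Rx(roll)).
In Python, from cell import read_state, get_image, finish_job gives the robot as it stands.
- The arm moves only by the tool send_rows, never from a script. Its argument "series" is a list of rows, each an object of numbers: "ax", "ay", "az": the turn, a rotation vector about the tool's x, y, z in rad; "dx", "dy", "dz": the shift along the tool's x, y, z in cm; "hand": the closure, from 0 (fully open) to 1 (shut). In form: [{"ax": .., "ay": .., "az": .., "dx": .., "dy": .., "dz": .., "hand": ..}, ...]. A call has 1 to 10 rows; each row is the pose to reach, as a shift and turn from the pose commanded when the call began, along the tool's axes at that moment; what a row does not reach only later rows make up. A row lasts 1/10 s, in which the tool goes at most 50 mm and 8.59 degrees, less where a joint would pass 70% of its speed; a pose out of reach is approached as far as the arm can. A call with a gripper value outside its range is refused whole. The fingers move at their own pace and stop on an object; the grip force is fixed at half the most. Time passes only in rows, so rows that repeat a pose let the fingers close. It gives the time, the measured TCP pose, the force, the opening and the grip force at its end, in the units of the state.
- read_state(): the state, without advancing time (a new reading comes with each control period).
- get_image(name): name is "side" or "top"; returns a dict with "pixels" (400x640x3 uint8, red, green, blue), "mtx" (3x3 intrinsics, pixels), "k1" (the pictures are not rectified: a ray, as slopes to the right and down, at radius r is drawn at 1 + k1 r^2 times it, then the intrinsics apply), "R" (3x3) and "t" (3): a world point X has camera coordinates R X + t. Camera axes: x right, y down, z forward; pixel columns grow to the right and rows downward; lengths in mm; the calibration is good to about 2 mm. A picture is of the moment at which its call begins. There is no depth.
- finish_job(): hands the job in; it is judged then, once.
The state is a dict: "clock": time; "qpos": joint angles; "qd": joint speeds; "tau": joint torques, N m; "eef_pos": TCP position; "tool_rot": TCP orientation; "force": force on the tool from outside, world axes, zero at the start; "torque": the same for the moment, N m; "width": finger opening in mm; "gripper_force": force on a finger pad.
Only numpy, scipy, OpenCV 4.12 (cv2) and the standard library are available. Lean on these libraries where they do the work, as an engineer would, in place of code of your own. Each camera call takes 0.05 s, during which the arm holds its last target. There are 200 camera calls.

## Working session

There is one attempt and no reset: what is moved stays moved. The work goes in short steps, Python scripts to look and compute and a tool call to move; the robot and the scene stay as the last step left them, time stands still between calls to the robot, and variables do not carry over. Pictures are saved under pics/ and viewed, at most 10 in all, crops included, and the job is handed in when it is done.

Besides the shell and the picture viewer there is one more tool, called after ">>>" as name([rows], argument=value, ...), one row to a line, values as JSON. send_rows: Moves the arm, as the interface text tells. Its arguments: {"type":"object","properties":{"series":{"type":"array","items":{"type":"object","properties":{"ax":{"type":"number"},"ay":{"type":"number"},"az":{"type":"number"},"dx":{"type":"number"},"dy":{"type":"number"},"dz":{"type":"number"},"hand":{"type":"number"}}}}},"required":["series"]}

```bash
mkdir -p pics; python3 - <<'E'
from cell import *
import cv2, pickle
s=read_state(); print({k:s[k] for k in('clock','eef_pos','tool_rot','width','force')})
for n in('side','top'):
    d=get_image(n); pickle.dump(d,open(n+'.pkl','wb')); cv2.imwrite(f'pics/{n}0.png',d['pixels'][...,::-1]); print(n,d['mtx'],d['k1'],d['R'],d['t'])
E
```

```text
{'clock': 0.0, 'eef_pos': array([151.69092406, 631.41913682, 230.39947866]), 'tool_rot': array([-3.13973735e+00,  2.99418880e-05,  2.90575596e+00]), 'width': 85.57620069591292, 'force': array([-0.24656567, -0.45392986,  0.20064801])}
side [[400.43511808   0.         320.98529263]
 [  0.         400.43511808 198.40464481]
 [  0.           0.           1.        ]] -0.053863122718056024 [[ 0.98280892 -0.18446237 -0.00776263]
 [-0.13794355 -0.70571358 -0.69493879]
 [ 0.12271186  0.68406285 -0.71902699]] [-517.58202386  142.96049333 1584.7657938 ]
top [[372.47980634   0.         320.07103606]
 [  0.         372.47980634 200.52135429]
 [  0.           0.           1.        ]] -0.02052433607593503 [[-0.00450452 -0.99990278 -0.01319637]
 [-0.98555212  0.00667345 -0.16924093]
 [ 0.16931254  0.01224336 -0.98548636]] [   8.67511099  521.09287443 1259.35881617]
```

View pics/side0.png

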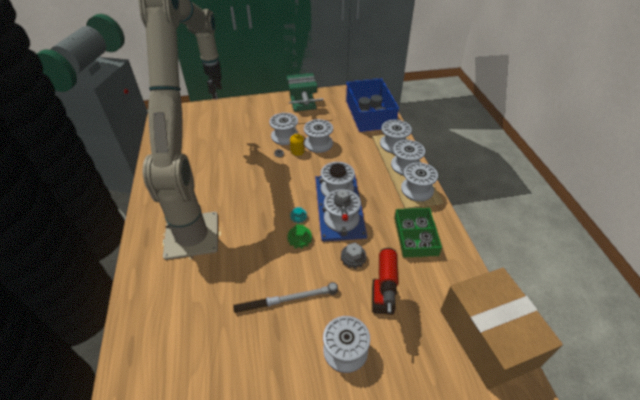

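View pics/top0.png

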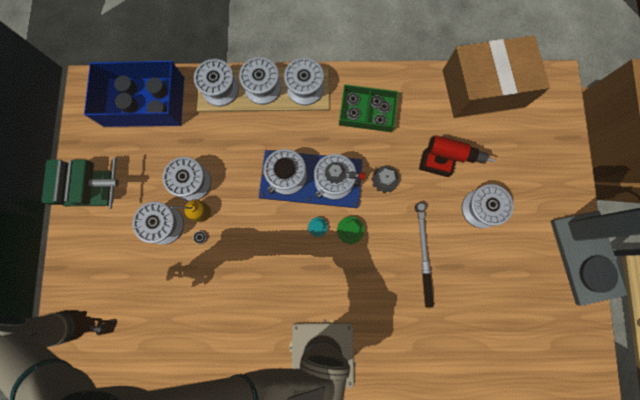

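The top view shows the blue fixture at (262–362, 150–206), with the capped wheel at about (335,174), the red knob at (363,176) and a look-alike cap at (386,179). The side view shows the cap at (343,200) and the knob at (345,216). Next I'll enlarge these regions and measure.

```bash
cat > h.py <<'E'
import numpy as np, cv2, pickle
def ray(d,u,v):
    K=d['mtx']; k=d['k1']
    p=cv2.undistortPoints(np.array([[[u,v]]],float),K,np.array([k,0,0,0,0.]),None,None,None)[0,0] if 0 else cv2.undistortPoints(np.array([[[u,v]]],float),K,np.array([k,0,0,0,0.]))[0,0]
    R=d['R'];C=-R.T@d['t']; return C,R.T@np.array([p[0],p[1],1])
def onz(d,u,v,z):
    C,r=ray(d,u,v); return C+r*(z-C[2])/r[2]
def proj(d,X):
    return cv2.projectPoints(np.array(X,float).reshape(-1,3),cv2.Rodrigues(d['R'])[0],np.array(d['t'],float),d['mtx'],np.array([d['k1'],0,0,0,0.]))[0][:,0]
def tri(d1,p1,d2,p2):
    C1,r1=ray(d1,*p1);C2,r2=ray(d2,*p2)
    s=np.linalg.lstsq(np.c_[r1,-r2],C2-C1,rcond=None)[0]
    a=C1+s[0]*r1;b=C2+s[1]*r2; return (a+b)/2,np.linalg.norm(a-b)
E
python3 - <<'E'
from h import *
S=pickle.load(open('side.pkl','rb'));T=pickle.load(open('top.pkl','rb'))
out=[]
for d,(x,y,w,h) in((T,(250,135,160,80)),(S,(300,150,160,130))):
    c=d['pixels'][y:y+h,x:x+w]; out.append(cv2.resize(c,None,fx=5 if h==80 else 4,fy=5 if h==80 else 4,interpolation=cv2.INTER_CUBIC))
cv2.imwrite('pics/t1.png',out[0][...,::-1]); cv2.imwrite('pics/s1.png',out[1][...,::-1])
for n,d,b in(('T',T,(345,160,375,190)),('S',S,(330,205,360,225))):
    hsv=cv2.cvtColor(d['pixels'],cv2.COLOR_RGB2HSV)
    m=((hsv[...,0]<8)|(hsv[...,0]>172))&(hsv[...,1]>130)&(hsv[...,2]>70)
    ys,xs=np.nonzero(m); k=(xs>b[0])&(xs<b[2])&(ys>b[1])&(ys<b[3]); print(n,'red',k.sum(),xs[k].mean(),ys[k].mean(),xs[k].min(),xs[k].max(),ys[k].min(),ys[k].max())
    m=(abs(hsv[...,0].astype(int)-112)<14)&(hsv[...,1]>120)&(hsv[...,2]>40)
    q=np.zeros(m.shape,np.uint8); x0,x1,y0,y1=(250,375,140,215) if n=='T' else (305,375,160,250); q[y0:y1,x0:x1]=m[y0:y1,x0:x1]
    r=cv2.minAreaRect(cv2.findNonZero(q)); bx=cv2.boxPoints(r); print(n,'plate',r); 
    print([onz(d,*p,20 if 1 else 0)[:2].round(1) for p in bx])
E
```

```text
T red 42 361.5 175.5 359 364 172 179
T plate ((310.5495300292969, 178.50494384765625), (98.50867462158203, 47.26426315307617), 5.710592269897461)
[array([539.2, 224.1]), array([714.2, 211. ]), array([ 674. , -146.6]), array([ 501.4, -125.8])]
S red 30 344.56666666666666 216.8 342 347 214 220
S plate ((340.05169677734375, 207.042724609375), (62.19477081298828, 42.19004821777344), 84.5596694946289)
[array([543.1, 204.5]), array([732.5, 194.1]), array([ 667.3, -153.6]), array([ 504.1, -141.8])]
```

View pics/t1.png

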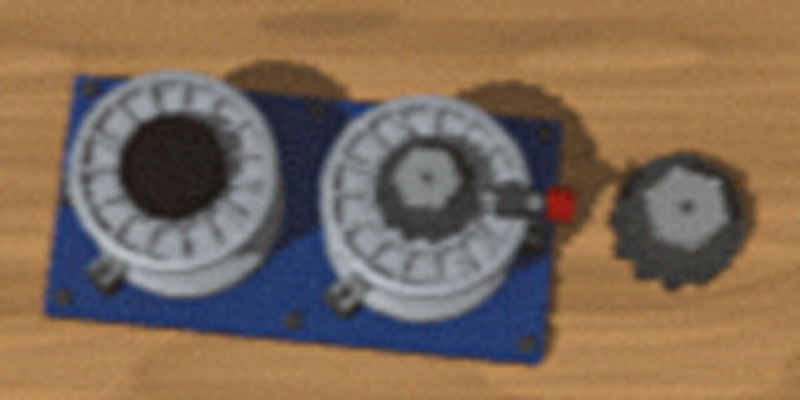

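View pics/s1.png

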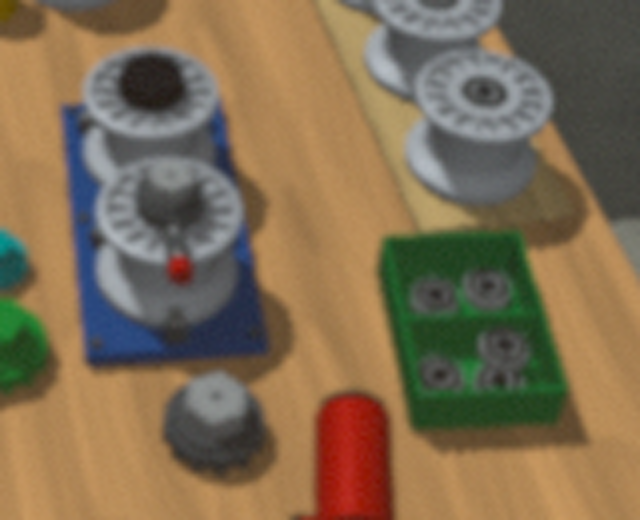

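The enlarged top view shows the hexagon's top centre at (335.6,170.6), the knob at (361.9,175.5) and the plate corners. In the side view, the hexagon's top is at about (341.8,194) and the knob at (344.6,216.8). The hexagon looks rotated, with a vertex pointing roughly up the image.

```bash
python3 - <<'E'
from h import *
S=pickle.load(open('side.pkl','rb'));T=pickle.load(open('top.pkl','rb'))
f=lambda x,y:((x+.5)/5-.5+250,(y+.5)/5-.5+135)
g=lambda x,y:((x+.5)/4-.5+300,(y+.5)/4-.5+150)
print('cap T',onz(T,*f(428,178),162),'S',onz(S,*g(169,178),162),tri(T,f(428,178),S,g(169,178)))
print('knob T',onz(T,361.5,175.5,132),'S',onz(S,344.6,216.8,130),tri(T,(361.5,175.5),S,(344.6,216.8)))
P=[onz(T,*f(*p),20)[:2] for p in((75,75),(563,122),(543,363),(45,316))]
print(np.round(P,1)); C=np.mean(P,0); print('centre',C,'sides',[np.linalg.norm(P[i]-P[i-3]) for i in range(4)])
a=P[0]-P[1]+P[3]-P[2]; th=np.arctan2(a[1],a[0]); print('y dir deg',np.degrees(th))
print('cover T', onz(T,*f(175,165),142),)
# wheel top rim ellipse centre
print('wheel1 T',onz(T,*f(425,197),120),'wheel2',onz(T,*f(174,172),120),'loosecap',onz(T,*f(687,207),50))
E
```

```text
cap T [599.80128441 -44.9464036  162.        ] S [598.31903875 -51.08004549 162.        ] (array([600.57338679, -45.12736572, 155.97863512]), np.float64(1.4962812183473333))
knob T [ 588.85419624 -132.29178723  132.        ] S [ 590.28307469 -136.55887779  130.        ] (array([ 590.83764507, -132.94521478,  125.65437153]), np.float64(0.8840417737687437))
[[ 716.   208.4]
 [ 677.4 -147.7]
 [ 500.4 -129.3]
 [ 536.7  226.2]]
centre [607.60484887  39.39906212] sides [np.float64(358.2229427285167), np.float64(177.96101869409486), np.float64(357.32208408052463), np.float64(180.151392047913)]
y dir deg 83.98315199898823
cover T [615.06427996 120.74233898 142.        ]
wheel1 T [597.54939991 -44.0460861  120.        ] wheel2 [616.06808844 123.78193798 120.        ] loosecap [ 606.15046439 -230.28286349   50.        ]
```

```bash
cat >> h.py <<'E'
def go(x,y,z,yaw):
    from cell import read_state
    from scipy.spatial.transform import Rotation as Ro
    s=read_state(); R=Ro.from_euler('xyz',s['tool_rot']); 
    d=R.inv().apply(np.array([x,y,z])-s['eef_pos'])/10; w=(R.inv()*Ro.from_euler('xyz',[np.pi,0,yaw])).as_rotvec()
    print('t',s['clock'],'pos',s['eef_pos'].round(1),'rot',s['tool_rot'].round(3),'w',round(s['width'],1),'F',s['force'].round(1),'M',s['torque'].round(2),'q',s['qpos'].round(2)); print('d cm',d.round(2),'a',w.round(3))
E
python3 - <<'E'
from h import *
S=pickle.load(open('side.pkl','rb'));T=pickle.load(open('top.pkl','rb'))
for n,d,c0 in(('T',T,(599.8,-45)),('S',S,(598.3,-51))):
    # rectify plane z=162, 0.5mm/px, 60mm patch
    c=np.array(c0); r=np.arange(-30,30,.5); X,Y=np.meshgrid(r,r)
    p=proj(d,np.c_[(c[0]+X).ravel(),(c[1]+Y).ravel(),np.full(X.size,162.)]).astype(np.float32)
    g=cv2.cvtColor(d['pixels'],cv2.COLOR_RGB2GRAY)
    im=cv2.remap(g,p[:,0].reshape(X.shape),p[:,1].reshape(X.shape),cv2.INTER_CUBIC)
    cv2.imwrite(f'rect_{n}.png',im)
    t,m=cv2.threshold(cv2.GaussianBlur(im,(5,5),0),0,255,cv2.THRESH_OTSU)
    for th in(t-10,t,t+10,t+20):
        m=(im>th).astype(np.uint8); k,l,st,ce=cv2.connectedComponentsWithStats(m); i=l[60,60] or l[66,66]
        mm=l==i; x=X[mm];y=Y[mm]; x0,y0=x.mean(),y.mean(); z=(x-x0)+1j*(y-y0)
        ph=np.angle((z**6/abs(z+1e-9)**3).sum()); print(n,th,'area',mm.sum()/4,'ctr',c+[x0,y0],'vertex deg',np.degrees(ph)/6%60,'flat normal',(np.degrees(ph)/6+30)%60)
a=[cv2.resize(cv2.imread(f'rect_{n}.png'),(390,390)) for n in 'TS']; cv2.imwrite('pics/rect.png',np.hstack(a))
go(590,-135,230,1.466)
E
```

```text
T 84.0 area 1368.0 ctr [599.68002558 -43.3373538 ] vertex deg 22.59947762798105 flat normal 52.599477627981045
T 94.0 area 1249.0 ctr [599.78128503 -43.42584067] vertex deg 22.92961830704444 flat normal 52.929618307044436
T 104.0 area 2230.25 ctr [596.78318574 -47.10279117] vertex deg 7.557835851497324 flat normal 37.55783585149732
T 114.0 area 2421.5 ctr [597.40897171 -46.82526327] vertex deg 8.228602287740555 flat normal 38.22860228774056
S 94.0 area 2459.0 ctr [599.57002847 -43.22341399] vertex deg 21.446592032567718 flat normal 51.44659203256772
S 104.0 area 2210.0 ctr [599.13099548 -41.82969457] vertex deg 29.841121107986464 flat normal 59.84112110798647
S 114.0 area 1932.25 ctr [599.66337172 -41.34435244] vertex deg 34.86120073643306 flat normal 4.861200736433066
S 124.0 area 1513.25 ctr [599.73515612 -41.27440938] vertex deg 36.01988480441618 flat normal 6.019884804416183
t 0.1 pos [151.7 631.5 230.5] rot [-3.14   0.     2.906] w 85.4 F [-0.1  0.4 -0.6] M [ 0.01  0.05 -0.01] q [-1.4   0.63  0.04  1.52 -0.03  1.   -0.02]
d cm [-60.52 -64.29   0.16] a [-1.00e-03  1.00e-03  1.44e+00]
```

View pics/rect.png

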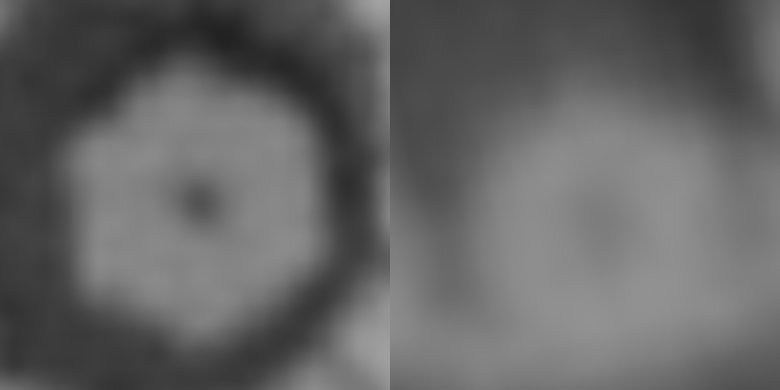

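The hexagon in the rectified top view (left) has its hole at the centre. Its left and right flats are square to about −6.5° in world, which matches fixture x. So a yaw of 84° (1.466) suits both grips. I'm moving now.

>>> send_rows([
  {"dx": -3, "dy": -3.2, "az": 0.072, "hand": 0},
  {"dx": -6, "dy": -6.4, "az": 0.144, "hand": 0},
  {"dx": -9, "dy": -9.6, "az": 0.216, "hand": 0},
  {"dx": -12, "dy": -12.8, "az": 0.288, "hand": 0},
  {"dx": -15, "dy": -16, "az": 0.36, "hand": 0},
  {"dx": -18, "dy": -19.2, "az": 0.432, "hand": 0},
  {"dx": -21, "dy": -22.4, "az": 0.504, "hand": 0},
  {"dx": -24, "dy": -25.6, "az": 0.576, "hand": 0},
  {"dx": -27, "dy": -28.8, "az": 0.648, "hand": 0},
  {"dx": -30, "dy": -32, "az": 0.72, "hand": 0},
])

```text
invalid input at $.series[0]: expected keys ax, ay, az, dx, dy, dz, hand
```

```bash
python3 -c "
from h import *
go(590,-135,230,1.466)"
```

```text
t 0.1 pos [151.7 631.5 230.5] rot [-3.14   0.     2.906] w 85.4 F [-0.1  0.4 -0.6] M [ 0.01  0.05 -0.01] q [-1.4   0.63  0.04  1.52 -0.03  1.   -0.02]
d cm [-60.52 -64.29   0.16] a [-1.00e-03  1.00e-03  1.44e+00]
```

>>> send_rows([
  {"ax": 0, "ay": 0, "dz": 0, "dx": -3, "dy": -3.2, "az": 0.072, "hand": 0},
  {"ax": 0, "ay": 0, "dz": 0, "dx": -6, "dy": -6.4, "az": 0.144, "hand": 0},
  {"ax": 0, "ay": 0, "dz": 0, "dx": -9, "dy": -9.6, "az": 0.216, "hand": 0},
  {"ax": 0, "ay": 0, "dz": 0, "dx": -12, "dy": -12.8, "az": 0.288, "hand": 0},
  {"ax": 0, "ay": 0, "dz": 0, "dx": -15, "dy": -16, "az": 0.36, "hand": 0},
  {"ax": 0, "ay": 0, "dz": 0, "dx": -18, "dy": -19.2, "az": 0.432, "hand": 0},
  {"ax": 0, "ay": 0, "dz": 0, "dx": -21, "dy": -22.4, "az": 0.504, "hand": 0},
  {"ax": 0, "ay": 0, "dz": 0, "dx": -24, "dy": -25.6, "az": 0.576, "hand": 0},
  {"ax": 0, "ay": 0, "dz": 0, "dx": -27, "dy": -28.8, "az": 0.648, "hand": 0},
  {"ax": 0, "ay": 0, "dz": 0, "dx": -30, "dy": -32, "az": 0.72, "hand": 0},
])

```text
clock: 1.1
eef_pos: [369.2, 249.1, 231.3]
tool_rot: [-3.141, -0.0, 2.183]
force: [0.8, 0.4, -0.1]
width: 85.4
gripper_force: 0.0
```

```bash
python3 -c "
from h import *
go(590,-135,230,1.466)"
```

```text
t 1.1 pos [369.2 249.1 231.3] rot [-3.141 -0.     2.183] w 85.4 F [ 0.8  0.4 -0.1] M [ 0.   -0.07 -0.02] q [-0.86  0.35  0.27  2.07 -0.14  0.74  0.11]
d cm [-44.13  -4.01   0.12] a [-0.    -0.     0.717]
```

>>> send_rows([
  {"ax": 0, "ay": 0, "dz": 0, "dx": -4.4, "dy": -0.4, "az": 0.072, "hand": 0},
  {"ax": 0, "ay": 0, "dz": 0, "dx": -8.8, "dy": -0.8, "az": 0.144, "hand": 0},
  {"ax": 0, "ay": 0, "dz": 0, "dx": -13.2, "dy": -1.2, "az": 0.216, "hand": 0},
  {"ax": 0, "ay": 0, "dz": 0, "dx": -17.6, "dy": -1.6, "az": 0.288, "hand": 0},
  {"ax": 0, "ay": 0, "dz": 0, "dx": -22, "dy": -2, "az": 0.36, "hand": 0},
  {"ax": 0, "ay": 0, "dz": 0, "dx": -26.4, "dy": -2.4, "az": 0.432, "hand": 0},
  {"ax": 0, "ay": 0, "dz": 0, "dx": -30.8, "dy": -2.8, "az": 0.504, "hand": 0},
  {"ax": 0, "ay": 0, "dz": 0, "dx": -35.3, "dy": -3.2, "az": 0.576, "hand": 0},
  {"ax": 0, "ay": 0, "dz": 0, "dx": -39.7, "dy": -3.6, "az": 0.648, "hand": 0},
  {"ax": 0, "ay": 0, "dz": 0, "dx": -44.1, "dy": -4, "az": 0.717, "hand": 0},
])

```text
clock: 2.1
eef_pos: [591.0, -133.9, 230.9]
tool_rot: [-3.141, -0.0, 1.466]
force: [1.4, -0.0, -0.6]
width: 85.6
gripper_force: 0.0
```

```bash
python3 -c "
from h import *
go(590,-134.5,112,1.466)"
```

```text
t 2.1 pos [ 591.  -133.9  230.9] rot [-3.141 -0.     1.466] w 85.6 F [ 1.4 -0.  -0.6] M [ 0.01 -0.04 -0.03] q [-0.11  0.61  0.47  1.65 -0.32  0.96  0.37]
d cm [-0.07 -0.08 11.89] a [-0.001 -0.     0.   ]
```

>>> send_rows([
  {"ax": 0, "ay": 0, "dz": 2, "dx": -0.1, "dy": -0.1, "az": 0, "hand": 0},
  {"ax": 0, "ay": 0, "dz": 4, "dx": -0.1, "dy": -0.1, "az": 0, "hand": 0},
  {"ax": 0, "ay": 0, "dz": 6, "dx": -0.1, "dy": -0.1, "az": 0, "hand": 0},
  {"ax": 0, "ay": 0, "dz": 8, "dx": -0.1, "dy": -0.1, "az": 0, "hand": 0},
  {"ax": 0, "ay": 0, "dz": 9.5, "dx": -0.1, "dy": -0.1, "az": 0, "hand": 0},
  {"ax": 0, "ay": 0, "dz": 10.5, "dx": -0.1, "dy": -0.1, "az": 0, "hand": 0},
  {"ax": 0, "ay": 0, "dz": 11.4, "dx": -0.1, "dy": -0.1, "az": 0, "hand": 0},
  {"ax": 0, "ay": 0, "dz": 11.9, "dx": -0.1, "dy": -0.1, "az": 0, "hand": 0},
  {"ax": 0, "ay": 0, "dz": 11.9, "dx": -0.1, "dy": -0.1, "az": 0, "hand": 0},
])

```text
clock: 3.0
eef_pos: [589.2, -133.3, 111.9]
tool_rot: [-3.141, -0.0, 1.469]
force: [-0.3, 0.1, 0.4]
width: 85.2
gripper_force: 0.0
```

>>> send_rows([
  {"ax": 0, "ay": 0, "dz": 0, "dx": 0, "dy": 0, "az": 0, "hand": 0.5},
  {"ax": 0, "ay": 0, "dz": 0, "dx": 0, "dy": 0, "az": 0, "hand": 0.8},
  {"ax": 0, "ay": 0, "dz": 0, "dx": 0, "dy": 0, "az": 0, "hand": 0.8},
  {"ax": 0, "ay": 0, "dz": 0, "dx": 0, "dy": 0, "az": 0, "hand": 1},
  {"ax": 0, "ay": 0, "dz": 0, "dx": 0, "dy": 0, "az": 0, "hand": 1},
  {"ax": 0, "ay": 0, "dz": 0, "dx": 0, "dy": 0, "az": 0, "hand": 1},
  {"ax": 0, "ay": 0, "dz": 0, "dx": 0, "dy": 0, "az": 0, "hand": 1},
])

```text
clock: 3.7
eef_pos: [590.4, -133.5, 112.9]
tool_rot: [3.14, 0.0, 1.469]
force: [1.3, 0.1, 4.7]
width: 22.1
gripper_force: 58.7
```

```bash
python3 -c "
from h import *
go(588.5,-149,112,1.466)"
```

```text
t 3.7 pos [ 590.4 -133.5  112.9] rot [3.14  0.    1.469] w 22.1 F [1.3 0.1 4.7] M [ 0.06 -0.42 -0.1 ] q [-0.06  0.75  0.39  1.76 -0.41  0.71  0.45]
d cm [-1.56 -0.03  0.09] a [0.002 0.    0.003]
```

>>> send_rows([
  {"ax": 0, "ay": 0, "dz": 0, "dx": -0.3, "dy": 0, "az": 0, "hand": 1},
  {"ax": 0, "ay": 0, "dz": 0, "dx": -0.6, "dy": 0, "az": 0, "hand": 1},
  {"ax": 0, "ay": 0, "dz": 0, "dx": -0.9, "dy": 0, "az": 0, "hand": 1},
  {"ax": 0, "ay": 0, "dz": 0, "dx": -1.1, "dy": 0, "az": 0, "hand": 1},
  {"ax": 0, "ay": 0, "dz": 0, "dx": -1.3, "dy": 0, "az": 0, "hand": 1},
  {"ax": 0, "ay": 0, "dz": 0, "dx": -1.5, "dy": 0, "az": 0, "hand": 1},
  {"ax": 0, "ay": 0, "dz": 0, "dx": -1.6, "dy": 0, "az": 0, "hand": 1},
  {"ax": 0, "ay": 0, "dz": 0, "dx": -1.6, "dy": 0, "az": 0, "hand": 1},
  {"ax": 0, "ay": 0, "dz": 0, "dx": -1.6, "dy": 0, "az": 0, "hand": 1},
])

```text
clock: 4.6
eef_pos: [588.8, -147.6, 112.9]
tool_rot: [3.14, -0.002, 1.47]
force: [2.2, 4.4, 6.7]
width: 22.0
gripper_force: 59.3
```

```bash
python3 -c "
from h import *
go(588.5,-149,112,1.466)"
```

```text
t 4.6 pos [ 588.8 -147.6  112.9] rot [ 3.14e+00 -2.00e-03  1.47e+00] w 22.0 F [2.2 4.4 6.7] M [ 0.78 -0.45 -0.12] q [-0.04  0.75  0.39  1.76 -0.41  0.72  0.47]
d cm [-0.15 -0.02  0.09] a [ 0.001 -0.002  0.004]
```

>>> send_rows([
  {"ax": 0, "ay": 0, "dz": 0, "dx": -0.15, "dy": 0, "az": 0, "hand": 1},
  {"ax": 0, "ay": 0, "dz": 0, "dx": -0.3, "dy": 0, "az": 0, "hand": 1},
  {"ax": 0, "ay": 0, "dz": 0, "dx": -0.3, "dy": 0, "az": 0, "hand": 1},
  {"ax": 0, "ay": 0, "dz": 0, "dx": -0.3, "dy": 0, "az": 0, "hand": 1},
])

```text
clock: 5.0
eef_pos: [588.8, -147.6, 112.8]
tool_rot: [3.141, -0.006, 1.471]
force: [1.5, 8.1, 9.0]
width: 22.2
gripper_force: 59.5
```

The pin is at its stop: the tool travelled 14.1 mm, then stopped while the force kept rising. Next I'll relax the pull, open the fingers and rise.

>>> send_rows([
  {"ax": 0, "ay": 0, "dz": 0, "dx": 0.35, "dy": 0, "az": 0, "hand": 1},
  {"ax": 0, "ay": 0, "dz": 0, "dx": 0.35, "dy": 0, "az": 0, "hand": 1},
  {"ax": 0, "ay": 0, "dz": 0, "dx": 0.35, "dy": 0, "az": 0, "hand": 0.5},
  {"ax": 0, "ay": 0, "dz": 0, "dx": 0.35, "dy": 0, "az": 0, "hand": 0},
  {"ax": 0, "ay": 0, "dz": 0, "dx": 0.35, "dy": 0, "az": 0, "hand": 0},
  {"ax": 0, "ay": 0, "dz": 0, "dx": 0.35, "dy": 0, "az": 0, "hand": 0},
  {"ax": 0, "ay": 0, "dz": -2, "dx": 0.35, "dy": 0, "az": 0, "hand": 0},
  {"ax": 0, "ay": 0, "dz": -5, "dx": 0.35, "dy": 0, "az": 0, "hand": 0},
  {"ax": 0, "ay": 0, "dz": -8, "dx": 0.35, "dy": 0, "az": 0, "hand": 0},
  {"ax": 0, "ay": 0, "dz": -8, "dx": 0.35, "dy": 0, "az": 0, "hand": 0},
])

```text
clock: 6.0
eef_pos: [590.1, -150.2, 196.2]
tool_rot: [3.134, 0.001, 1.468]
force: [0.1, -0.5, -0.1]
width: 85.4
gripper_force: 0.0
```

```bash
python3 - <<'E'
from h import *
from cell import get_image
d=get_image('top'); S=get_image('side')
a=cv2.resize(d['pixels'][135:215,290:400],None,fx=5,fy=5,interpolation=cv2.INTER_CUBIC)
cv2.imwrite('pics/t2.png',a[...,::-1])
hsv=cv2.cvtColor(S['pixels'],cv2.COLOR_RGB2HSV)
m=((hsv[...,0]<8)|(hsv[...,0]>172))&(hsv[...,1]>130)&(hsv[...,2]>70)
q=np.zeros(m.shape,bool);q[206:228,330:360]=m[206:228,330:360];ys,xs=np.nonzero(q)
if len(xs): print(len(xs),xs.mean(),ys.mean(),onz(S,xs.mean(),ys.mean(),130))
go(599.8,-44.8,200,1.466)
E
```

```text
27 345.037037037037 219.77777777777777 [ 588.60010347 -150.97144354  130.        ]
t 6.1 pos [ 587.9 -148.9  192.6] rot [ 3.141 -0.     1.469] w 85.7 F [-0.8 -0.3 -0.9] M [ 0.02  0.   -0.04] q [-0.07  0.65  0.45  1.7  -0.35  0.88  0.42]
d cm [10.48  0.13 -0.74] a [ 0.001 -0.     0.003]
```

View pics/t2.png

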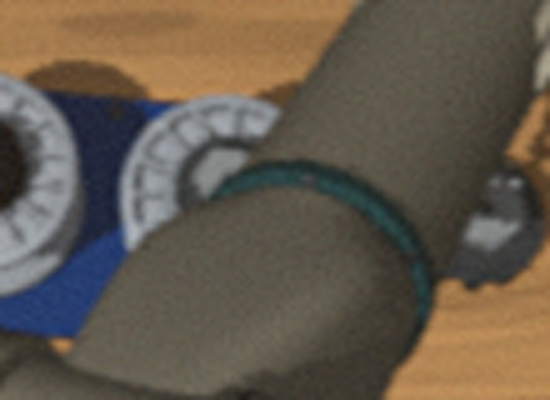

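The arm hides the knob in the top view. In the side view the knob shifted from y −136.6 to −151.0, so the pin is out and staying out. Next I'll go to the cap.

>>> send_rows([
  {"ax": 0, "ay": 0, "dz": -1, "dx": 3.5, "dy": 0.1, "az": 0, "hand": 0},
  {"ax": 0, "ay": 0, "dz": -1, "dx": 7, "dy": 0.1, "az": 0, "hand": 0},
  {"ax": 0, "ay": 0, "dz": -0.7, "dx": 9.5, "dy": 0.1, "az": 0, "hand": 0},
  {"ax": 0, "ay": 0, "dz": 0, "dx": 10.5, "dy": 0.1, "az": 0, "hand": 0},
  {"ax": 0, "ay": 0, "dz": 1.5, "dx": 10.5, "dy": 0.1, "az": 0, "hand": 0},
  {"ax": 0, "ay": 0, "dz": 3, "dx": 10.5, "dy": 0.1, "az": 0, "hand": 0},
  {"ax": 0, "ay": 0, "dz": 4, "dx": 10.5, "dy": 0.1, "az": 0, "hand": 0},
  {"ax": 0, "ay": 0, "dz": 4.5, "dx": 10.5, "dy": 0.1, "az": 0, "hand": 0},
  {"ax": 0, "ay": 0, "dz": 4.5, "dx": 10.5, "dy": 0.1, "az": 0, "hand": 0},
])

```text
clock: 7.0
eef_pos: [598.8, -45.1, 146.2]
tool_rot: [-3.14, 0.001, 1.468]
force: [-0.3, -0.3, -0.5]
width: 85.6
gripper_force: 0.0
```

```bash
python3 -c "
from h import *
go(599.8,-44.8,141,1.466)"
```

```text
t 7.0 pos [598.8 -45.1 146.2] rot [-3.140e+00  1.000e-03  1.468e+00] w 85.6 F [-0.3 -0.3 -0.5] M [0.05 0.01 0.03] q [-0.23  0.7   0.43  1.75 -0.39  0.78  0.28]
d cm [0.04 0.1  0.52] a [-0.002  0.001  0.002]
```

>>> send_rows([
  {"ax": 0, "ay": 0, "dz": 0.4, "dx": 0, "dy": 0.05, "az": 0, "hand": 0.2},
  {"ax": 0, "ay": 0, "dz": 0.4, "dx": 0, "dy": 0.05, "az": 0, "hand": 0.4},
  {"ax": 0, "ay": 0, "dz": 0.4, "dx": 0, "dy": 0.05, "az": 0, "hand": 0.5},
  {"ax": 0, "ay": 0, "dz": 0.4, "dx": 0, "dy": 0.05, "az": 0, "hand": 0.55},
  {"ax": 0, "ay": 0, "dz": 0.4, "dx": 0, "dy": 0.05, "az": 0, "hand": 1},
  {"ax": 0, "ay": 0, "dz": 0.4, "dx": 0, "dy": 0.05, "az": 0, "hand": 1},
  {"ax": 0, "ay": 0, "dz": 0.4, "dx": 0, "dy": 0.05, "az": 0, "hand": 1},
  {"ax": 0, "ay": 0, "dz": 0.4, "dx": 0, "dy": 0.05, "az": 0, "hand": 1},
])

```text
clock: 7.8
eef_pos: [600.3, -44.5, 143.9]
tool_rot: [3.141, -0.0, 1.469]
force: [-1.7, 0.1, 6.7]
width: 36.6
gripper_force: 61.5
```

```bash
python3 -c "
from h import *
go(599.8,-44.8,141,1.466)"
```

```text
t 7.8 pos [600.3 -44.5 143.9] rot [ 3.141 -0.     1.469] w 36.6 F [-1.7  0.1  6.7] M [0.05 0.33 0.02] q [-0.23  0.7   0.42  1.75 -0.39  0.77  0.28]
d cm [-0.03 -0.04  0.29] a [ 0.001 -0.     0.003]
```

>>> send_rows([
  {"ax": 0, "ay": 0, "dz": -0.1, "dx": 0, "dy": 0, "az": -0.05, "hand": 1},
  {"ax": 0, "ay": 0, "dz": -0.1, "dx": 0, "dy": 0, "az": -0.1, "hand": 1},
  {"ax": 0, "ay": 0, "dz": -0.1, "dx": 0, "dy": 0, "az": -0.14, "hand": 1},
  {"ax": 0, "ay": 0, "dz": -0.1, "dx": 0, "dy": 0, "az": -0.14, "hand": 1},
])

```text
clock: 8.2
eef_pos: [600.0, -44.7, 144.0]
tool_rot: [-3.141, 0.0, 1.609]
force: [1.4, 0.2, -1.6]
width: 36.7
gripper_force: 60.7
```

```bash
python3 -c "
from h import *
go(599.8,-44.8,141,1.466)"
```

```text
t 8.2 pos [600.  -44.7 144. ] rot [-3.141  0.     1.609] w 36.7 F [ 1.4  0.2 -1.6] M [-0.11 -0.06 -0.02] q [-0.21  0.7   0.38  1.75 -0.35  0.77  0.39]
d cm [-0.01 -0.02  0.3 ] a [-0.     0.     0.143]
```

Turning 8° counter-clockwise met no torque. I'll go on and check again.

>>> send_rows([
  {"ax": 0, "ay": 0, "dz": 0, "dx": 0, "dy": 0, "az": -0.08, "hand": 1},
  {"ax": 0, "ay": 0, "dz": 0, "dx": 0, "dy": 0, "az": -0.16, "hand": 1},
  {"ax": 0, "ay": 0, "dz": 0, "dx": 0, "dy": 0, "az": -0.16, "hand": 1},
])

```text
clock: 8.5
eef_pos: [599.9, -44.5, 144.0]
tool_rot: [-3.141, -0.0, 1.768]
force: [0.1, 0.3, -1.9]
width: 36.8
gripper_force: 60.7
```

```bash
python3 -c "
from h import *
go(599.8,-44.8,141,2.74)"
```

```text
t 8.5 pos [599.9 -44.5 144. ] rot [-3.141 -0.     1.768] w 36.8 F [ 0.1  0.3 -1.9] M [ 0.   -0.04  0.02] q [-0.18  0.69  0.34  1.75 -0.31  0.76  0.51]
d cm [-0.03 -0.02  0.3 ] a [-0.    -0.    -0.972]
```

At 17° it still turns freely, so the thread is right-hand. I'll turn on to 73° in total.

>>> send_rows([
  {"ax": 0, "ay": 0, "dz": 0, "dx": 0, "dy": 0, "az": -0.11, "hand": 1},
  {"ax": 0, "ay": 0, "dz": 0, "dx": 0, "dy": 0, "az": -0.22, "hand": 1},
  {"ax": 0, "ay": 0, "dz": 0, "dx": 0, "dy": 0, "az": -0.33, "hand": 1},
  {"ax": 0, "ay": 0, "dz": 0, "dx": 0, "dy": 0, "az": -0.44, "hand": 1},
  {"ax": 0, "ay": 0, "dz": 0, "dx": 0, "dy": 0, "az": -0.55, "hand": 1},
  {"ax": 0, "ay": 0, "dz": 0, "dx": 0, "dy": 0, "az": -0.66, "hand": 1},
  {"ax": 0, "ay": 0, "dz": 0, "dx": 0, "dy": 0, "az": -0.77, "hand": 1},
  {"ax": 0, "ay": 0, "dz": 0, "dx": 0, "dy": 0, "az": -0.88, "hand": 1},
  {"ax": 0, "ay": 0, "dz": 0, "dx": 0, "dy": 0, "az": -0.97, "hand": 1},
  {"ax": 0, "ay": 0, "dz": 0, "dx": 0, "dy": 0, "az": -0.97, "hand": 1},
])

```text
clock: 9.5
eef_pos: [599.8, -44.6, 144.0]
tool_rot: [3.142, -0.001, 2.737]
force: [0.0, 0.4, -1.5]
width: 36.8
gripper_force: 60.6
```

```bash
python3 -c "
from h import *
go(599.8,-44.8,245,2.74)"
```

```text
t 9.5 pos [599.8 -44.6 144. ] rot [ 3.142e+00 -1.000e-03  2.737e+00] w 36.8 F [ 0.   0.4 -1.5] M [-0.04 -0.04 -0.02] q [-0.01  0.66  0.06  1.74 -0.06  0.74  1.25]
d cm [ -0.    -0.02 -10.1 ] a [ 0.    -0.001 -0.003]
```

Lifting straight up, gently at first to check that it's free.

>>> send_rows([
  {"ax": 0, "ay": 0, "dz": -0.2, "dx": 0, "dy": 0, "az": 0, "hand": 1},
  {"ax": 0, "ay": 0, "dz": -0.4, "dx": 0, "dy": 0, "az": 0, "hand": 1},
  {"ax": 0, "ay": 0, "dz": -0.4, "dx": 0, "dy": 0, "az": 0, "hand": 1},
])

```text
clock: 9.8
eef_pos: [600.1, -44.4, 148.5]
tool_rot: [-3.142, 0.0, 2.738]
force: [-0.0, -0.3, -2.4]
width: 36.6
gripper_force: 60.6
```

>>> send_rows([
  {"ax": 0, "ay": 0, "dz": -0.8, "dx": 0, "dy": 0, "az": 0, "hand": 1},
  {"ax": 0, "ay": 0, "dz": -2, "dx": 0, "dy": 0, "az": 0, "hand": 1},
  {"ax": 0, "ay": 0, "dz": -4, "dx": 0, "dy": 0, "az": 0, "hand": 1},
  {"ax": 0, "ay": 0, "dz": -6, "dx": 0, "dy": 0, "az": 0, "hand": 1},
  {"ax": 0, "ay": 0, "dz": -8, "dx": 0, "dy": 0, "az": 0, "hand": 1},
  {"ax": 0, "ay": 0, "dz": -9, "dx": 0, "dy": 0, "az": 0, "hand": 1},
  {"ax": 0, "ay": 0, "dz": -9.7, "dx": 0, "dy": 0, "az": 0, "hand": 1},
  {"ax": 0, "ay": 0, "dz": -10, "dx": 0, "dy": 0, "az": 0, "hand": 1},
  {"ax": 0, "ay": 0, "dz": -10, "dx": 0, "dy": 0, "az": 0, "hand": 1},
  {"ax": 0, "ay": 0, "dz": -10, "dx": 0, "dy": 0, "az": 0, "hand": 1},
])

```text
clock: 10.8
eef_pos: [599.5, -44.4, 247.5]
tool_rot: [-3.141, -0.002, 2.739]
force: [0.4, -0.9, -1.9]
width: 36.6
gripper_force: 60.6
```

```bash
python3 - <<'E'
from h import *
from cell import get_image
S=get_image('side')
a=cv2.resize(S['pixels'][120:250,290:420],None,fx=4,fy=4,interpolation=cv2.INTER_CUBIC)
cv2.imwrite('pics/s3.png',a[...,::-1])
go(599.8,-44.8,245,2.74)
E
```

```text
t 10.85 pos [599.5 -44.5 247.4] rot [-3.141e+00 -2.000e-03  2.739e+00] w 36.7 F [ 0.1 -0.5 -3.3] M [-0.03 -0.05  0.06] q [-0.02  0.54  0.08  1.64 -0.05  0.96  1.24]
d cm [-0.04 -0.02  0.24] a [-0.001 -0.002 -0.001]
```

View pics/s3.png

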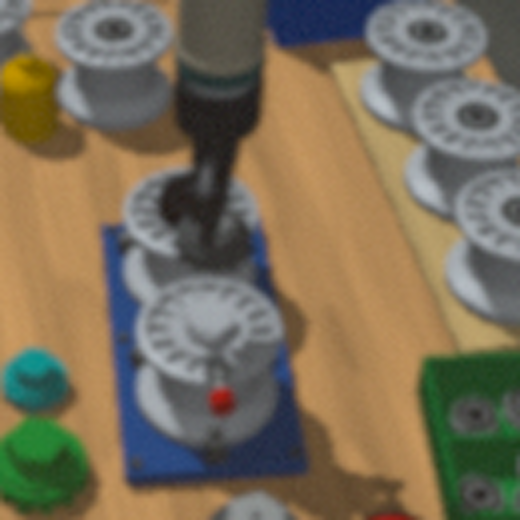

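The cap is held level in the fingers at crop (212,238), about 10 cm above the bare neck at (208,325). The red knob at (222,402) is still out. I'm handing in.

```bash
python3 -c "
from cell import finish_job
print(finish_job())"
```

```text
the job is handed in; nothing more can be done
None
```

I pulled the lock pin out to its stop, unscrewed the cap counter-clockwise (a right-hand thread) by about 73°, and handed in with it held level about 10 cm above its seat; the hand-in returned no verdict.

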